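# Find the rocking jar lid and hold it home

## Task

One of the four identical wooden lids on the storage jars in the tray is not seated and rocks. Press down lightly near the edges of the lids with your fingertips to find the one that rocks, then press that lid at its middle until it is fully and evenly home, and keep it pressed there: its springy seal pushes back, so finish while still holding it down. Only press: do not pull any lid up, and leave the other things where they stand.

Things in the scene. Friction and masses are not known exactly. Their poses are not given: they have to be found in the camera images.
- tray: fixed dark wooden tray, 440 x 110 mm, floor 14 mm above the worktop with a 20 mm high lip; origin at the centre of its underside, z up; y runs along its length, x across it. Four round white stoneware jars 72 mm in diameter stand fixed in recesses in its floor in one row along y, two either side of a salt shaker that stands loose in its middle.
- place_1 (a point): point fixed on the tray, not on the lid, on the axis of the first (farthest towards the tray's +y) jar (tray y = +165 mm), at the mean height of the top of a seated lid (91.5 mm above the worktop); axes as the tray's. Each jar stands up to 4 mm higher or lower than this. The jar has a flat round light wooden lid, 72 mm in diameter and 14 mm thick, of plain smooth top without a knob. Which place has the loose lid changes from run to run.
- place_2 (a point): point fixed on the tray, not on the lid, on the axis of the second jar (tray y = +80 mm), at the mean height of the top of a seated lid (91.5 mm above the worktop); axes as the tray's. Each jar stands up to 4 mm higher or lower than this. The jar has a flat round light wooden lid, 72 mm in diameter and 14 mm thick, of plain smooth top without a knob. Which place has the loose lid changes from run to run.
- place_3 (a point): point fixed on the tray, not on the lid, on the axis of the third jar (tray y = -80 mm), at the mean height of the top of a seated lid (91.5 mm above the worktop); axes as the tray's. Each jar stands up to 4 mm higher or lower than this. The jar has a flat round light wooden lid, 72 mm in diameter and 14 mm thick, of plain smooth top without a knob. Which place has the loose lid changes from run to run.
- place_4 (a point): point fixed on the tray, not on the lid, on the axis of the fourth (farthest towards -y) jar (tray y = -165 mm), at the mean height of the top of a seated lid (91.5 mm above the worktop); axes as the tray's. Each jar stands up to 4 mm higher or lower than this. The jar has a flat round light wooden lid, 72 mm in diameter and 14 mm thick, of plain smooth top without a knob. Which place has the loose lid changes from run to run.
- loose_lid (a joint): how far the middle of the one loose lid stands above home, m: about 0.005 at rest, 0 when fully home, more if pulled up. It does not tell in which place that lid is. A spring in the seal pushes it up: about 6 N on the middle bring it home, 10 to 20 N hold it there surely, and it rises again when let go. The three seated lids are rigid, look the same but sit 5 mm lower on their jars, and give less than 1 mm.
- rock_x (a joint): tilt of the same loose lid about one horizontal axis, rad, 0 when level; the axis turns with the jar and is not known. Pressed near its edge with 2 to 5 N, the lid tips on that side, on whichever side it is pressed, by 0.05 to 0.1 rad (a fingertip there sinks 2 to 4 mm) and levels again when let go.
- rock_y (a joint): tilt of the same loose lid about the horizontal axis at right angles to that of rock_x, rad, 0 when level.
- salt_shaker: loose bystander, 44 mm in diameter, 90 mm high, standing in the middle of the tray; origin at the centre of its underside. Leave it.
- spice_b: loose bystander, spice jar with a black cap, 41 mm in diameter, 105 mm high, behind the tray; origin at the centre of its underside. Leave it.
- egg_timer: loose bystander, round kitchen timer, 62 mm in diameter, 54 mm high, behind the tray; origin at the centre of its underside. Leave it.
- tin_half: loose bystander, low food tin, 75 mm in diameter, 58 mm high, behind the tray; origin at the centre of its underside. Leave it.
- mug_cream: loose bystander, cream mug, 82 x 115 x 94 mm with its handle, beyond the tray's -y end; origin at the centre of its underside. Leave it.
- teaspoon: loose bystander, teaspoon 130 mm long, lying in front of the tray; origin at the centre of its underside. Leave it.

How it is judged (in metres and radians):
On the way, in this order (a step that is already met when the one before it is completed fails the run):
1. the loose lid rocks under a press near its edge ((value of joint any of rock_x, rock_y above 0.025 rad or value of joint any of rock_x, rock_y below -0.025 rad)), for 0.05 s.
2. the loose lid is pressed fully home and level (value of joint loose_lid below 0.0015 m and value of joint rock_x between -0.035 and 0.035 rad and value of joint rock_y between -0.035 and 0.035 rad), for 0.2 s.
At the end, for the whole second after the job is handed in: the lid that rocked is held fully home: its middle within 1.5 mm of home and its tilt about either axis under 0.035 rad through the last second (it springs up unless the robot presses it); the bystanders are at rest (all of step 2 and linear speed of each of salt_shaker, spice_b, egg_timer, tin_half, mug_cream, teaspoon below 0.03 m/s); the arm keeps its last pose, push and grip.
It fails at once if the loose lid is pulled up (value of joint loose_lid above 0.011 m).
It fails at once if a bystander is pushed, lifted or knocked over (distance of any of salt_shaker, spice_b, egg_timer, tin_half, mug_cream, teaspoon from where it was at the start of the episode above 0.025 m or angle between any of salt_shaker, spice_b, egg_timer, tin_half, mug_cream, teaspoon's own z axis and vertical above 0.4 rad).
It also fails if it takes over 54 s, if anything falls off the work surface, if the arm or the gripper's body presses on something with over 40 N, if the wrist force passes 120 N, or if a joint passes its speed limit or range.

## Robot

A 6-joint arm with a two-finger parallel gripper is mounted at the origin on a cart in front of the work surface, level with it; the furniture and walls round the work are solid. World frame = base frame: x ahead of the robot, y to its left, z up, the work surface at z = 0. Lengths are in m, angles in degrees, forces in N, time in s.
With the tool pointing down it reaches from about 0.35 to 0.875 m from the base axis. Payload 4.2 kg.
Tool frame: the origin (TCP) lies midway between the tips of the shut fingers; the grasp point (between the pads) lies 19 mm behind it; z points along the fingers, y is the line along which they close (so a half turn about z gives the same grasp; the last joint's range is limited). The gripper opens to 87 mm and grips with 3 to 60 N. Pads are 19 mm wide; open, the fingers measure 117 mm over their backs; the gripper's body (75 mm by 190 mm) begins 51 mm behind the grasp point.
Start: joints at [91.65, 22.042, 0.453, 0, -68.411, -14.817], TCP at [0.142, 0.609, 0.195] pointing down, gripper open.
Joint ranges: [-179.83, 179.83], [-69.29, 118.12], [-61.27, 80.66], [-181.25, 117.63], [-171.15, -9.14], [-177.46, 177.46]. Speed limits (degrees/s): [159.86, 159.86, 180, 180, 180, 180].

## Interface

Orientations are given as a 3x3 rotation matrix whose columns are the frame's x, y, z axes.
In Python, from station import r, cams gives the robot as it stands.
- The arm moves only by the tool play_rows, never from a script. Its argument "commands" is text: rows parted by semicolons, each of 6 numbers parted by spaces: the shift along the world's x, y, z normalised to -1 to 1, where 1 is 30 mm, then the turn, a rotation vector about the world's x, y, z normalised to -1 to 1, where 1 is 0.15 rad. A call has 1 to 20 rows; each row shifts and turns the commanded pose from where the row before left it; what a row does not reach is not made up. A row lasts 1/10 s, in which the tool goes at most 50 mm and 8.59 degrees, less where a joint would pass 70% of its speed; a pose out of reach is approached as far as the arm can. A call with a number of a shift or a turn outside -1 to 1 is refused whole. A call with a gripper value outside its range is refused whole. "grip" is the finger opening in mm, from 0 to 87, set as the call begins (left out, the last holds). The fingers move at their own pace and stop on an object; the grip force is fixed at half the most. Time passes only in rows, so rows that do not move let the fingers close. It gives the time, the measured TCP pose, the force, the opening and the grip force at its end, in the units of the state.
- r.sense(): the state, without advancing time (a new reading comes with each control period).
- cams.capture(name): name is "scene" or "top" or "wrist"; returns (picture, depth): 384x512x3 uint8, blue, green, red; 384x512 float32, m along the optical axis (not along the pixel's ray), 0 where there is no reading.
- cams.camera_info(name): a dict with "mtx" (3x3 intrinsics, pixels), "R" (3x3) and "t" (3): a world point X has camera coordinates R X + t. Camera axes: x right, y down, z forward; pixel columns grow to the right and rows downward; lengths in m; the calibration is good to about 2 mm. A picture is of the moment at which its call begins: read the wrist's pose just before it. camera_info takes no time and is no camera call; for the wrist camera it gives the pose at the moment of the call.
- r.finish_job(): hands the job in; it is judged then, once.
The state is a dict: "time_s": time; "joints": joint angles; "joint_velocities": joint speeds; "effort": joint torques, N m; "tcp_pos": TCP position; "ee_rot": TCP orientation; "wrist_force": force on the tool from outside, world axes, zero at the start; "moment": the same for the moment, N m; "gripper_width": opening from 0.0 (shut) to 1.0 (fully open); "gripper_force": force on a finger pad.
Only numpy, scipy, OpenCV 4.12 (cv2) and the standard library are available. Lean on these libraries where they do the work, as an engineer would, in place of code of your own. Each camera call takes 0.05 s, during which the arm holds its last target. There are 200 camera calls.

## Working session

There is one attempt and no reset: what is moved stays moved. The work goes in short steps, Python scripts to look and compute and a tool call to move; the robot and the scene stay as the last step left them, time stands still between calls to the robot, and variables do not carry over. Pictures are saved under pics/ and viewed, at most 10 in all, crops included, and the job is handed in when it is done.

Besides the shell and the picture viewer there is one more tool, called in YAML: its name, and indented under it one key for each argument. play_rows: Moves the arm, as the interface text tells. Scaled input: -1 to 1 covers 30 mm each way for a shift and 0.15 rad each way for a turn. Its arguments: {"type":"object","properties":{"commands":{"type":"string"},"grip":{"type":"number"}},"required":["commands"]}

```bash
mkdir -p pics; python3 - <<'E'
from station import r,cams
import cv2,numpy as np
s=r.sense();print(s['time_s'],s['tcp_pos'],s['ee_rot'],s['wrist_force'])
for n in("scene","top"):
    p,d=cams.capture(n);cv2.imwrite(f'pics/{n}.png',p);np.save(f'pics/{n}.npy',d)
    i=cams.camera_info(n);print(n,i)
    np.savez(f'pics/{n}.npz',K=i['mtx'],R=i['R'],t=i['t'])
E
```

```text
0.0 [0.14221407 0.60792676 0.19376049] [[ 9.73664870e-01 -2.27983708e-01 -3.87179137e-04]
 [-2.27984011e-01 -9.73662560e-01 -2.12351027e-03]
 [ 1.07143916e-04  2.15585801e-03 -9.99997670e-01]] [ 0.02435038 -0.22047982 -0.18863284]
scene {'mtx': array([[360.41191642,   0.        , 256.85627351],
       [  0.        , 360.41191642, 192.08548764],
       [  0.        ,   0.        ,   1.        ]]), 'R': array([[-0.90321167, -0.42919338, -0.00131164],
       [-0.31110877,  0.65680888, -0.68688676],
       [ 0.29566874, -0.61999608, -0.72676327]]), 't': array([0.38282977, 0.35650316, 0.66729753])}
top {'mtx': array([[480.58397838,   0.        , 262.99715317],
       [  0.        , 480.58397838, 191.88325431],
       [  0.        ,   0.        ,   1.        ]]), 'R': array([[-0.00444462, -0.99998601, -0.00286809],
       [-0.99670805,  0.0046622 , -0.08094031],
       [ 0.08095255,  0.0024989 , -0.99671482]]), 't': array([-0.16763288,  0.51963869,  1.16853869])}
```

View pics/top.png

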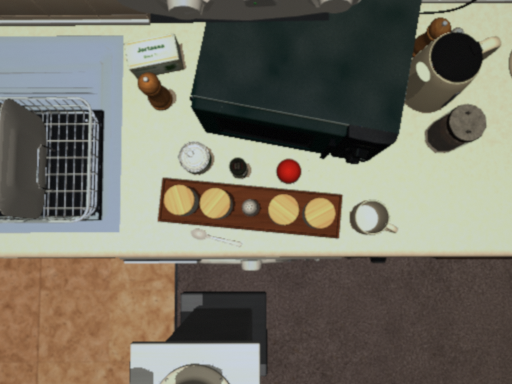

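View pics/scene.png

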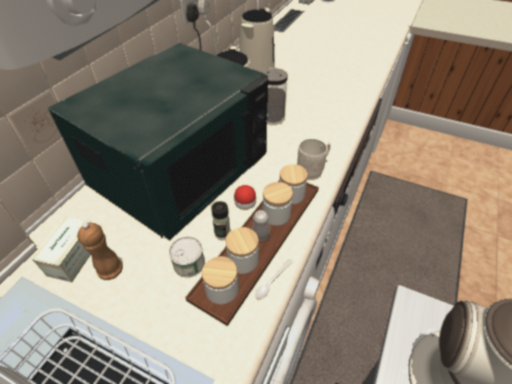

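The top view shows four lids at about (179,200), (215,204), (284,210), (320,213), the shaker at (250,207), and the other items behind and beside the tray. I'll compute their positions from depth.

```bash
cat > h.py <<'E'
import numpy as np,cv2
def world(n):
    z=np.load(f'pics/{n}.npz');d=np.load(f'pics/{n}.npy');K=z['K']
    v,u=np.mgrid[:384,:512]
    c=np.stack([(u-K[0,2])/K[0,0]*d,(v-K[1,2])/K[1,1]*d,d],-1)
    return (c-z['t'])@z['R'],d
E
python3 - <<'E'
from h import *
for n,pts in(("top",[(179,200),(215,204),(284,210),(320,213),(250,207),(238,167),(289,170),(195,157),(370,217)]),("scene",[(221,273),(242,243),(277,196),(293,176),(262,216)])):
    W,d=world(n)
    for u,v in pts:
        w=W[max(0,v-30):v+31,max(0,u-30):u+31].reshape(-1,3);c=W[v,u]
        m=(abs(w[:,2]-c[2])<.008)&(np.hypot(*(w[:,:2]-c[:2]).T)<.045)
        q=w[m];a,b=q[:,:2].min(0),q[:,:2].max(0)
        A=np.c_[q[:,:2]-q[:,:2].mean(0),np.ones(len(q))];k=np.linalg.lstsq(A,q[:,2],rcond=None)[0]
        print(n,u,v,m.sum(),((a+b)/2).round(4),q.mean(0).round(4),'size',(b-a).round(3),'med z',np.median(q[:,2]).round(4))
E
```

```text
top 179 200 742 [0.4981 0.0286] [0.4973 0.0274 0.0878] size [0.071 0.071] med z 0.0878
top 215 204 700 [ 0.4901 -0.0565] [ 0.4894 -0.0564  0.0942] size [0.07 0.07] med z 0.0941
top 284 210 752 [ 0.4728 -0.2162] [ 0.4732 -0.2154  0.1003] size [0.069 0.069] med z 0.1004
top 320 213 742 [ 0.4658 -0.2998] [ 0.4649 -0.2997  0.093 ] size [0.07 0.07] med z 0.093
top 250 207 148 [ 0.4799 -0.1527] [ 0.4799 -0.1421  0.1011] size [0.028 0.062] med z 0.101
top 238 167 242 [ 0.5737 -0.1104] [ 0.5735 -0.1102  0.105 ] size [0.04  0.037] med z 0.1049
top 289 170 231 [ 0.5708 -0.2321] [ 0.5709 -0.231   0.0513] size [0.042 0.046] med z 0.0513
top 195 157 748 [ 0.6038 -0.0013] [ 0.6039 -0.0014  0.0551] size [0.074 0.074] med z 0.0551
top 370 217 504 [ 0.455  -0.4287] [ 0.4553 -0.4286  0.0078] size [0.088 0.056] med z 0.0078
scene 221 273 893 [0.4959 0.0282] [0.4949 0.0305 0.0865] size [0.07  0.071] med z 0.0867
scene 242 243 742 [ 0.4877 -0.049 ] [ 0.4869 -0.0534  0.0924] size [0.07  0.085] med z 0.0926
scene 277 196 538 [ 0.4723 -0.2133] [ 0.4708 -0.2107  0.0986] size [0.071 0.07 ] med z 0.099
scene 293 176 480 [ 0.4638 -0.2916] [ 0.4628 -0.2948  0.0912] size [0.07  0.087] med z 0.0915
scene 262 216 96 [ 0.4791 -0.1331] [ 0.4783 -0.1317  0.0999] size [0.026 0.027] med z 0.1002
```

```bash
python3 - <<'E'
from h import *
for n in("top","scene"):
    W,d=world(n);w=W[d>0]
    for x0 in np.arange(.25,.8,.05):
        row=[]
        for y0 in np.arange(-.4,.65,.1):
            m=(w[:,0]>=x0)&(w[:,0]<x0+.05)&(w[:,1]>=y0)&(w[:,1]<y0+.1)
            row.append(w[m,2].max().round(2) if m.any() else None)
        print(n,x0.round(2),*row)
E
```

```text
top 0.25 -0.88 -0.88 -0.89 -0.88 -0.89 -0.88 -0.89 -0.9 -0.89 -0.89 -0.89
top 0.3 -0.1 -0.09 -0.09 -0.26 -0.07 -0.07 -0.07 None -0.9 -0.9 -0.9
top 0.35 0.01 0.01 0.01 0.01 0.01 0.01 0.01 0.01 0.01 None None
top 0.4 0.1 0.1 0.1 0.02 0.03 0.01 0.12 0.12 0.12 None None
top 0.45 0.1 0.11 0.11 0.1 0.09 0.01 0.12 0.26 0.11 None None
top 0.5 0.09 0.1 0.1 0.1 0.09 0.01 0.12 0.27 None None None
top 0.55 0.27 0.06 0.11 0.11 0.06 0.01 0.12 0.27 None None None
top 0.6 0.27 0.27 0.27 0.06 0.06 0.01 0.12 0.27 None None None
top 0.65 0.27 0.27 0.27 0.27 0.01 0.01 0.12 0.27 None None None
top 0.7 0.27 0.56 0.55 0.57 0.16 0.16 0.12 0.22 0.18 None None
top 0.75 0.53 0.54 0.54 0.55 0.52 0.16 0.01 0.0 0.0 0.0 None
scene 0.25 -0.89 -0.89 -0.89 None None None None None None None None
scene 0.3 -0.09 -0.09 -0.08 -0.09 -0.07 -0.07 None None None None None
scene 0.35 0.0 0.0 0.01 0.01 0.0 0.0 None None None None None
scene 0.4 0.1 0.1 0.1 0.02 0.02 0.0 0.01 None None None None
scene 0.45 0.09 0.1 0.1 0.1 0.09 0.01 0.11 None None None None
scene 0.5 0.02 0.1 0.1 0.09 0.09 0.0 0.11 None None None None
scene 0.55 0.27 0.05 0.11 0.11 0.06 0.0 0.12 0.27 None None None
scene 0.6 0.27 0.27 0.27 0.06 0.06 0.01 0.11 0.26 None None None
scene 0.65 0.27 0.27 0.27 0.27 0.0 0.0 0.12 0.16 None None None
scene 0.7 0.27 0.48 0.51 0.55 0.16 0.15 0.11 0.11 None None None
scene 0.75 0.27 0.49 0.52 0.55 0.56 0.16 0.01 -0.0 None None None
```

play_rows:
  commands: "0 0 1 0 0 0; 0 0 1 0 0 0; 0 0 0 0 0 0; 0 0 0 0 0 0"
  grip: 0

```text
time_s: 0.5
tcp_pos: [0.1421, 0.6085, 0.255]
ee_rot: [[0.974, -0.228, -0.001], [-0.228, -0.974, 0.001], [-0.001, -0.001, -1.0]]
wrist_force: [-0.6, -0.1, -0.1]
gripper_width: 0.726
gripper_force: 0.0
```

Lid 3's top is at 0.100 m, above the seated range of 87.5–95.5 mm, so it's the main suspect. I'll go there first along a clear path at x < 0.4, with the tool high.

play_rows:
  commands: ".44 -.86 0 0 0 0;.44 -.86 0 0 0 0;.44 -.86 0 0 0 0;.44 -.86 0 0 0 0;.44 -.86 0 0 0 0;.44 -.86 0 0 0 0;.44 -.86 0 0 0 0;.44 -.86 0 0 0 0;.44 -.86 0 0 0 0;.44 -.86 0 0 0 0;.44 -.86 0 0 0 0;.44 -.86 0 0 0 0;0 0 0 0 0 0"

```text
time_s: 1.8
tcp_pos: [0.3008, 0.2958, 0.2536]
ee_rot: [[0.973, -0.231, -0.002], [-0.231, -0.973, -0.003], [-0.001, 0.003, -1.0]]
wrist_force: [0.7, 1.4, -0.5]
gripper_width: 0.005
gripper_force: 0.0
```

play_rows:
  commands: ".3 -.91 0 0 0 0;.3 -.91 0 0 0 0;.3 -.91 0 0 0 0;.3 -.91 0 0 0 0;.3 -.91 0 0 0 0;.3 -.91 0 0 0 0;.3 -.91 0 0 0 0;.3 -.91 0 0 0 0;.3 -.91 0 0 0 0;.3 -.91 0 0 0 0;.3 -.91 0 0 0 0;0 0 0 0 0 0;0 0 0 0 0 0"

```text
time_s: 3.1
tcp_pos: [0.3993, -0.0015, 0.2538]
ee_rot: [[0.973, -0.229, -0.002], [-0.229, -0.973, -0.0], [-0.002, 0.001, -1.0]]
wrist_force: [0.1, -0.4, 0.4]
gripper_width: 0.006
gripper_force: 0.0
```

play_rows:
  commands: ".2 -.89 0 0 0 0;.2 -.89 0 0 0 0;.2 -.89 0 0 0 0;.2 -.89 0 0 0 0;.2 -.89 0 0 0 0;.2 -.89 0 0 0 0;.2 -.89 0 0 0 0;.2 -.89 0 0 0 0;0 0 -.9 0 0 0;0 0 -.9 0 0 0;0 0 -.9 0 0 0;0 0 -.9 0 0 0;0 0 -.9 0 0 0;0 0 0 0 0 0;0 0 0 0 0 0;0 0 0 0 0 0"

```text
time_s: 4.7
tcp_pos: [0.4492, -0.2147, 0.1214]
ee_rot: [[0.974, -0.226, 0.003], [-0.226, -0.974, -0.001], [0.003, 0.0, -1.0]]
wrist_force: [-0.0, -0.4, -0.1]
gripper_width: 0.003
gripper_force: 0.0
```

```bash
python3 - <<'E'
from station import r,cams
import cv2
s=r.sense();print(s['tcp_pos'],s['wrist_force'])
p,d=cams.capture('scene');cv2.imwrite('pics/s2.png',cv2.resize(p[120:290,190:410],None,fx=3,fy=3))
E
```

```text
[ 0.44918797 -0.21472559  0.12138541] [-0.00099268 -0.43862663 -0.05668162]
```

View pics/s2.png

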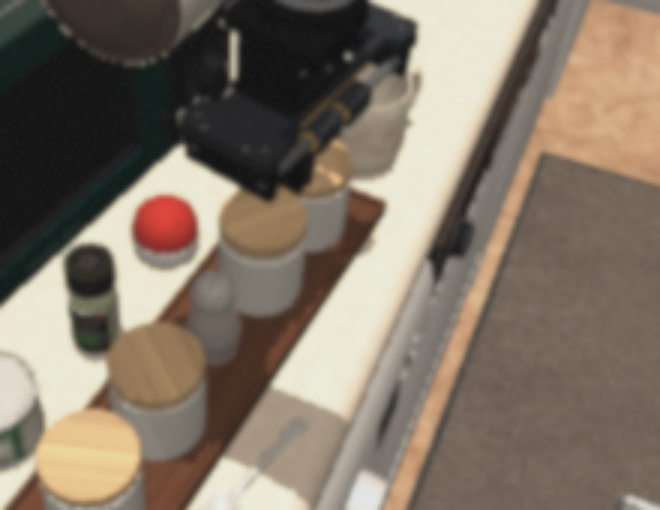

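The crop shows the gripper just above and behind lid 3 (lid at about (263,220)), with nothing disturbed. I'll project the TCP into the image as a check.

```bash
python3 - <<'E'
import numpy as np
z=np.load('pics/scene.npz')
for X in([.449,-.215,.121],[.449,-.215,.19],[.473,-.215,.1],[.449,-.215,.1]):
    c=z['R']@X+z['t'];p=z['K']@c/c[2];print(X,p[:2].round(),((p[:2]-[190,120])*3).round(),c[2])
E
```

```text
[0.449, -0.215, 0.121] [286. 189.] [289. 207.] 0.8454135960138747
[0.449, -0.215, 0.19] [288. 167.] [295. 142.] 0.795266930043836
[0.473, -0.215, 0.1] [277. 192.] [260. 216.] 0.8677716746245273
[0.449, -0.215, 0.1] [286. 195.] [288. 225.] 0.8606756247873647
```

The projection fits. Now a gentle descent at the edge.

play_rows:
  commands: "0 0 -.3 0 0 0;0 0 -.25 0 0 0;0 0 0 0 0 0;0 0 0 0 0 0;0 0 0 0 0 0"

```text
time_s: 5.25
tcp_pos: [0.4479, -0.2151, 0.1035]
ee_rot: [[0.974, -0.228, 0.0], [-0.228, -0.974, -0.0], [0.0, 0.0, -1.0]]
wrist_force: [0.2, -0.0, 0.7]
gripper_width: 0.006
gripper_force: 0.0
```

play_rows:
  commands: "0 0 -.05 0 0 0;0 0 -.05 0 0 0;0 0 0 0 0 0;0 0 0 0 0 0"

```text
time_s: 5.65
tcp_pos: [0.4477, -0.215, 0.1003]
ee_rot: [[0.974, -0.228, -0.0], [-0.228, -0.974, -0.0], [0.0, 0.0, -1.0]]
wrist_force: [0.1, -0.0, -0.2]
gripper_width: 0.007
gripper_force: 0.0
```

play_rows:
  commands: "0 0 -.05 0 0 0;0 0 0 0 0 0;0 0 0 0 0 0"

```text
time_s: 5.95
tcp_pos: [0.4477, -0.2149, 0.0988]
ee_rot: [[0.974, -0.228, -0.0], [-0.228, -0.974, 0.0], [-0.0, 0.0, -1.0]]
wrist_force: [-0.9, 0.2, 0.4]
gripper_width: 0.01
gripper_force: 0.0
```

play_rows:
  commands: "0 0 -.05 0 0 0;0 0 0 0 0 0;0 0 0 0 0 0"

```text
time_s: 6.25
tcp_pos: [0.4477, -0.2149, 0.0973]
ee_rot: [[0.974, -0.228, -0.0], [-0.228, -0.974, 0.0], [-0.0, 0.0, -1.0]]
wrist_force: [0.5, -0.0, 1.0]
gripper_width: -0.002
gripper_force: 0.0
```

play_rows:
  commands: "0 0 -.04 0 0 0;0 0 0 0 0 0;0 0 0 0 0 0"

```text
time_s: 6.55
tcp_pos: [0.4477, -0.2149, 0.0961]
ee_rot: [[0.974, -0.228, -0.0], [-0.228, -0.974, 0.0], [-0.0, 0.0, -1.0]]
wrist_force: [0.6, 0.2, 0.6]
gripper_width: 0.006
gripper_force: 0.0
```

play_rows:
  commands: "0 0 -.04 0 0 0;0 0 0 0 0 0;0 0 0 0 0 0"

```text
time_s: 6.85
tcp_pos: [0.4477, -0.2149, 0.0949]
ee_rot: [[0.974, -0.228, -0.0], [-0.228, -0.974, -0.0], [-0.0, 0.0, -1.0]]
wrist_force: [0.1, -0.0, 0.3]
gripper_width: 0.001
gripper_force: 0.0
```

```bash
python3 - <<'E'
from station import r,cams
from h import *
s=r.sense();print(s['tcp_pos'],s['wrist_force'],s['moment'])
for n,u,v in(('top',284,210),('scene',277,196)):
    W0,_=world(n)
    p,d=cams.capture(n);np.save('pics/x.npy',d);z=np.load(f'pics/{n}.npz');np.savez('pics/x.npz',**z)
    W,_=world('x')
    m=(np.hypot(W0[...,0]-.4728,W0[...,1]+.2155)<.034)&(abs(W0[...,2]-.0995)<.004)&(abs(W[...,2]-.097)<.009)
    q=W[m];A=np.c_[q[:,:2]-[.4728,-.2155],np.ones(len(q))]
    print(n,m.sum(),np.linalg.lstsq(A,q[:,2],rcond=None)[0],q.mean(0), np.linalg.lstsq(np.c_[W0[m][:,:2]-[.4728,-.2155],np.ones(m.sum())],W0[m][:,2],rcond=None)[0])
cv2.imwrite('pics/s3.png',cv2.resize(p[120:290,190:410],None,fx=3,fy=3,interpolation=cv2.INTER_CUBIC))
E
```

```text
[ 0.44769377 -0.21494912  0.09490479] [ 0.1456163  -0.03055932  0.31442203] [-0.01397677 -0.01560997 -0.03009474]
top 0 [0. 0. 0.] [nan nan nan] [0. 0. 0.]
scene 219 [-0.00625075  0.00615918  0.09898545] [ 0.46817656 -0.20135569  0.09910147] [ 0.00404023 -0.00127546  0.09913972]<stdin>:10: RuntimeWarning: Mean of empty slice.
  ret = um.true_divide(
```

View pics/s3.png

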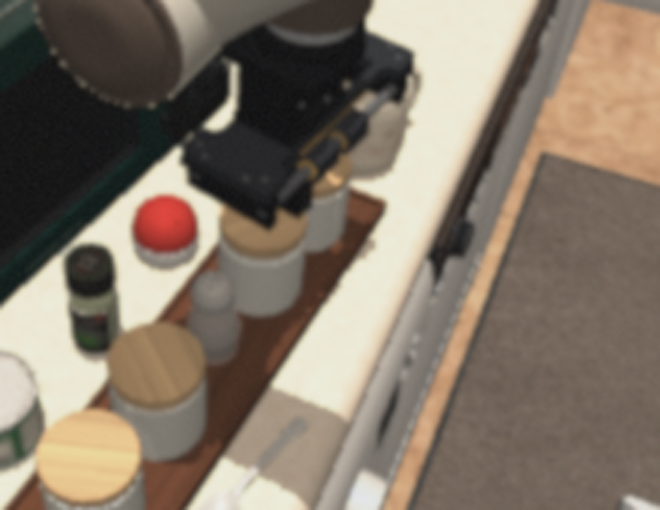

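The scene picture shows lid 3 (crop about (263,235)) still level, with the fingertips hidden behind the gripper body. There's no contact force yet, so I'll use the wrist camera.

```bash
python3 - <<'E'
from station import r,cams
from h import *
i=cams.camera_info('wrist');p,d=cams.capture('wrist');cv2.imwrite('pics/w1.png',p)
np.save('pics/wrist.npy',d);np.savez('pics/wrist.npz',K=i['mtx'],R=i['R'],t=i['t'])
t=r.sense()['tcp_pos']
for X in(t,[.4728,-.2155,.1]):
    c=i['R']@X+i['t'];print((i['mtx']@c/c[2])[:2],c[2])
W,d=world('wrist')
for v in range(40,384,40):print(v,[tuple(W[v,u].round(3)) for u in range(130,400,42)])
E
```

```text
[255.99677703 223.62478288] 0.2013175448205183
[248.30652773 191.74177222] 0.19025560537133657
40 [(np.float64(0.612), np.float64(-0.136), np.float64(-0.001)), (np.float64(0.603), np.float64(-0.173), np.float64(0.0)), (np.float64(0.581), np.float64(-0.214), np.float64(0.047)), (np.float64(0.573), np.float64(-0.244), np.float64(0.052)), (np.float64(0.577), np.float64(-0.284), np.float64(-0.001)), (np.float64(0.568), np.float64(-0.321), np.float64(0.002)), (np.float64(0.56), np.float64(-0.358), np.float64(0.001))]
80 [(np.float64(0.575), np.float64(-0.132), np.float64(0.021)), (np.float64(0.57), np.float64(-0.163), np.float64(0.002)), (np.float64(0.562), np.float64(-0.201), np.float64(-0.0)), (np.float64(0.547), np.float64(-0.238), np.float64(0.042)), (np.float64(0.544), np.float64(-0.278), np.float64(0.001)), (np.float64(0.535), np.float64(-0.316), np.float64(0.0)), (np.float64(0.526), np.float64(-0.354), np.float64(0.001))]
120 [(np.float64(0.545), np.float64(-0.113), np.float64(0.001)), (np.float64(0.535), np.float64(-0.157), np.float64(0.018)), (np.float64(0.526), np.float64(-0.194
[... 2101 characters left out ...]
np.float64(-0.212), np.float64(0.23)), (np.float64(0.473), np.float64(-0.221), np.float64(0.23)), (np.float64(0.471), np.float64(-0.23), np.float64(0.229)), (np.float64(0.469), np.float64(-0.239), np.float64(0.229)), (np.float64(0.466), np.float64(-0.249), np.float64(0.229))]
360 [(np.float64(0.478), np.float64(-0.197), np.float64(0.239)), (np.float64(0.476), np.float64(-0.205), np.float64(0.24)), (np.float64(0.476), np.float64(-0.213), np.float64(0.241)), (np.float64(0.474), np.float64(-0.221), np.float64(0.241)), (np.float64(0.472), np.float64(-0.229), np.float64(0.242)), (np.float64(0.469), np.float64(-0.236), np.float64(0.241)), (np.float64(0.463), np.float64(-0.246), np.float64(0.236))]
```

View pics/w1.png

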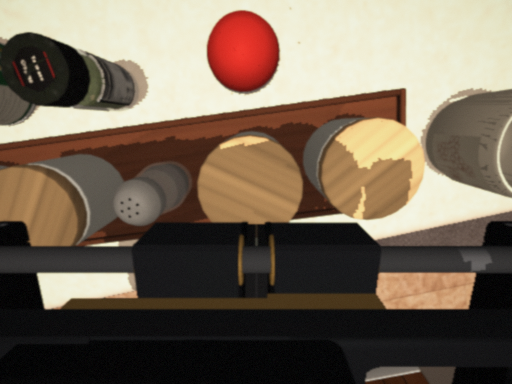

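The wrist view shows lid 3 centred near (250,185), level at z≈0.100, with the closed fingers over its near edge. There's still no contact, so I'll keep going down in small steps.

play_rows:
  commands: "0 0 -.04 0 0 0;0 0 0 0 0 0;0 0 0 0 0 0"

```text
time_s: 7.3
tcp_pos: [0.4477, -0.2149, 0.0937]
ee_rot: [[0.974, -0.228, -0.0], [-0.228, -0.974, 0.0], [-0.0, 0.0, -1.0]]
wrist_force: [0.6, 0.0, 0.2]
gripper_width: 0.003
gripper_force: 0.0
```

play_rows:
  commands: "0 0 -.04 0 0 0;0 0 0 0 0 0;0 0 0 0 0 0"

```text
time_s: 7.6
tcp_pos: [0.4477, -0.2149, 0.0925]
ee_rot: [[0.974, -0.228, -0.0], [-0.228, -0.974, 0.0], [-0.0, 0.0, -1.0]]
wrist_force: [0.1, -0.1, 0.5]
gripper_width: 0.004
gripper_force: 0.0
```

play_rows:
  commands: "0 0 -.04 0 0 0;0 0 0 0 0 0;0 0 0 0 0 0"

```text
time_s: 7.9
tcp_pos: [0.4477, -0.2149, 0.0913]
ee_rot: [[0.974, -0.228, -0.0], [-0.228, -0.974, 0.0], [-0.0, 0.0, -1.0]]
wrist_force: [-0.5, -1.0, -0.6]
gripper_width: 0.007
gripper_force: 0.0
```

```bash
python3 - <<'E'
from station import r,cams
from h import *
print(r.sense()['tcp_pos'],r.sense()['wrist_force'])
for n in('scene','top'):
    W0,_=world(n);p,d=cams.capture(n);np.save('pics/x.npy',d);np.savez('pics/x.npz',**np.load(f'pics/{n}.npz'))
    W,d=world('x')
    m=(d>0)&(abs(W-W0).max(-1)>.006)&(np.hypot(W[...,0]-.4477,W[...,1]+.215)<.12)
    q=W[m];o=np.argsort(q[:,2]);print(n,len(q));print(q[o][:24:2].round(3))
    if n=='scene':
        l=(np.hypot(W0[...,0]-.472,W0[...,1]+.2145)<.034)&(abs(W0[...,2]-.099)<.004)&~m
        for v,u in np.argwhere(l)[::15]:print(v,u,W[v,u].round(4),W0[v,u].round(4))
        cv2.imwrite('pics/s4.png',cv2.resize(p[145:235,240:340],None,fx=6,fy=6,interpolation=cv2.INTER_CUBIC))
E
```

```text
[ 0.44771422 -0.21492874  0.0913014 ] [-0.51161564 -1.01242744 -0.6299676 ]
scene 4450
[[ 0.338 -0.249 -0.918]
 [ 0.329 -0.2   -0.911]
 [ 0.329 -0.223 -0.91 ]
 [ 0.333 -0.22  -0.897]
 [ 0.33  -0.194 -0.52 ]
 [ 0.334 -0.203 -0.509]
 [ 0.344 -0.159 -0.282]
 [ 0.35  -0.169 -0.094]
 [ 0.365 -0.228 -0.006]
 [ 0.415 -0.187 -0.001]
 [ 0.38  -0.294 -0.   ]
 [ 0.381 -0.189  0.003]]
189 272 [0.2594 0.3439 0.7303] [ 0.4874 -0.2199  0.0989]
193 264 [ 0.4997 -0.2001  0.0981] [ 0.4991 -0.1986  0.0999]
194 266 [ 0.4935 -0.1979  0.0996] [ 0.4939 -0.1989  0.0984]
195 264 [ 0.4964 -0.1928  0.0997] [ 0.4966 -0.1933  0.0991]
195 287 [ 0.4468 -0.2164  0.0996] [ 0.447  -0.2169  0.099 ]
196 282 [ 0.4567 -0.2093  0.0984] [ 0.4564 -0.2085  0.0993]
197 271 [ 0.4788 -0.1944  0.0992] [ 0.4789 -0.1947  0.0989]
197 290 [ 0.438  -0.2138  0.0991] [ 0.4383 -0.2147  0.0982]
198 281 [ 0.4563 -0.2023  0.0985] [ 0.4558 -0.2008  0.1001]
199 272 [ 0.474  -0.1892  0.0996] [ 0.4745 -0.1905  0.0981]
199 287 [ 0.4423 -0.2057  0.0982] [ 0.4419 -0.2044  0.0996]
200 281 [ 0.4534 -0.1951  0.1   ] [ 0.4533 -0.1949  0.1002]
201 277 [ 0.4607 -0.1884  0.0997] [ 0.461  -0.189   0.0989]
202 277 [ 0.4593 -0.185   0.1002] [ 0.46   -0.1867  0.0982]
203 282 [ 0.4491 -0.1917  0.0948] [ 0.4486 -0.1901  0.0967]
top 5765
[[ 0.332 -0.239 -0.353]
 [ 0.332 -0.236 -0.349]
 [ 0.331 -0.213 -0.329]
 [ 0.334 -0.212 -0.32 ]
 [ 0.335 -0.19  -0.31 ]
 [ 0.336 -0.171 -0.291]
 [ 0.35  -0.207 -0.094]
 [ 0.353 -0.166 -0.088]
 [ 0.353 -0.238 -0.086]
 [ 0.354 -0.172 -0.079]
 [ 0.365 -0.194 -0.01 ]
 [ 0.365 -0.177 -0.01 ]]
```

View pics/s4.png

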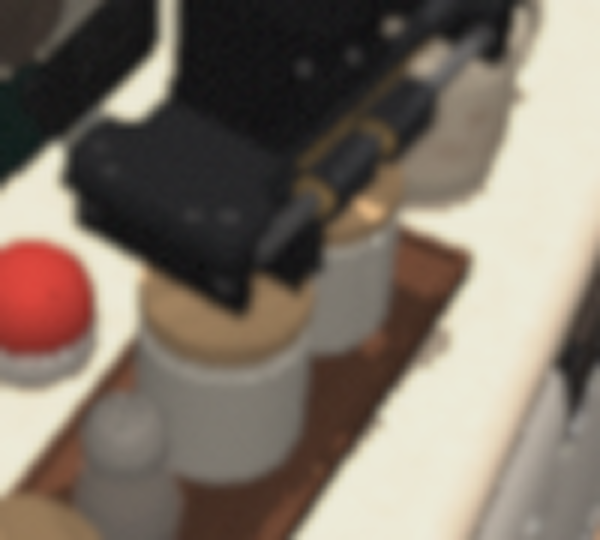

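The fingertip isn't where the reported TCP says: bare lid is visible there. I'll measure the visible gripper geometry.

```bash
python3 - <<'E'
from station import r,cams
from h import *
s=r.sense();T=np.array(s['tcp_pos']);Rt=np.array(s['ee_rot'])
i=cams.camera_info('wrist');p,d=cams.capture('wrist')
np.save('pics/wrist.npy',d);np.savez('pics/wrist.npz',K=i['mtx'],R=i['R'],t=i['t'])
print('cam',-i['R'].T@i['t'],'tool',Rt.T@(-i['R'].T@i['t']-T)); print(i['R'][2])
for n in('wrist','scene','top'):
    if n!='wrist':
        W0,_=world(n);p,d=cams.capture(n);np.save('pics/x.npy',d);np.savez('pics/x.npz',**np.load(f'pics/{n}.npz'));W,d=world('x')
        m=(d>0)&(abs(W-W0).max(-1)>.006)
    else: W,d=world(n);m=d>0
    q=(W[m]-T)@Rt # tool coords
    k=(abs(q[:,0])<.15)&(abs(q[:,1])<.15)&(W[m][:,2]>.105)&(W[m][:,2]<.4); q=q[k]
    if n=='wrist':
        q2=W[m][k]
    for z0 in np.arange(-.2,.0,.01):
        a=q[(q[:,2]>=z0)&(q[:,2]<z0+.01)]
        if len(a):print(n,z0.round(3),len(a),'x',np.percentile(a[:,0],[1,99]).round(3),'y',np.percentile(a[:,1],[1,99]).round(3))
Wr,_=world('wrist')
for v in(224,228,232,236,244,252,260,270):print(v,[tuple(float(t) for t in ((Wr[v,u]-T)@Rt).round(3)) for u in(150,200,240,256,272,310,360)])
E
```

```text
cam [ 0.51569402 -0.23077963  0.28122415] tool [ 6.97667369e-02 -4.43346896e-05 -1.89875291e-01]
[-0.24702699  0.05748649 -0.9673019 ]
wrist -0.15 17285 x [0.019 0.027] y [-0.05   0.052]
wrist -0.14 16966 x [0.019 0.027] y [-0.057  0.058]
wrist -0.13 14551 x [0.023 0.038] y [-0.046  0.033]
wrist -0.12 12231 x [-0.013  0.039] y [-0.079  0.079]
wrist -0.11 5215 x [-0.026  0.039] y [-0.08  0.08]
wrist -0.1 676 x [-0.031  0.038] y [-0.084  0.084]
wrist -0.09 76 x [-0.003  0.012] y [-0.005  0.005]
wrist -0.08 556 x [-0.007  0.006] y [-0.005  0.005]
wrist -0.07 9 x [0.011 0.012] y [-0.006  0.006]
wrist -0.06 198 x [0.007 0.012] y [-0.006  0.007]
wrist -0.05 208 x [0.01  0.012] y [-0.008  0.008]
wrist -0.04 189 x [0.01  0.012] y [-0.008  0.009]
wrist -0.03 39 x [0.01  0.012] y [-0.008  0.009]
wrist -0.02 2407 x [0.082 0.117] y [-0.146 -0.111]
scene -0.2 377 x [-0.039  0.032] y [-0.051  0.01 ]
scene -0.19 129 x [-0.038  0.03 ] y [-0.052  0.006]
scene -0.18 82 x [-0.025  0.021] y [-0.052 -0.034]
scene -0.17 104 x [-0.024  0.02 ] y [-0.052  0.012]
scene -0.16 134 x [-0.025  0.02 ] y [-0.052  0
[... 1582 characters left out ...]
.114)]
244 [(0.038, -0.029, -0.119), (0.038, -0.015, -0.12), (0.036, -0.005, -0.115), (0.008, -0.0, -0.052), (0.036, 0.005, -0.115), (0.039, 0.014, -0.12), (0.038, 0.028, -0.12)]
252 [(0.037, -0.028, -0.122), (0.037, -0.015, -0.121), (0.035, -0.004, -0.118), (0.033, -0.0, -0.113), (0.034, 0.004, -0.117), (0.037, 0.014, -0.122), (0.037, 0.027, -0.121)]
260 [(0.035, -0.028, -0.122), (0.034, -0.015, -0.122), (0.033, -0.004, -0.118), (0.031, -0.0, -0.115), (0.033, 0.004, -0.118), (0.035, 0.014, -0.122), (0.034, 0.028, -0.12)]
270 [(0.031, -0.029, -0.121), (0.031, -0.015, -0.121), (0.03, -0.004, -0.119), (0.028, -0.0, -0.115), (0.03, 0.004, -0.119), (0.032, 0.014, -0.123), (0.031, 0.028, -0.121)]
```

The finger is visible only down to about 25 mm short of the reported TCP, so the true tip is about 15 mm above the lid. I'll step down slowly until there's contact.

play_rows:
  commands: "0 0 -.1 0 0 0;0 0 -.1 0 0 0;0 0 0 0 0 0;0 0 0 0 0 0"

```text
time_s: 8.55
tcp_pos: [0.4476, -0.2149, 0.0852]
ee_rot: [[0.974, -0.228, -0.0], [-0.228, -0.974, 0.0], [-0.0, 0.0, -1.0]]
wrist_force: [0.1, 0.8, 0.2]
gripper_width: 0.003
gripper_force: 0.0
```

```bash
python3 - <<'E'
from station import r,cams
from h import *
s=r.sense();T=np.array(s['tcp_pos']);Rt=np.array(s['ee_rot']);print(T,s['wrist_force'])
W0,_=world('scene');p,d=cams.capture('scene');np.save('pics/x.npy',d);np.savez('pics/x.npz',**np.load('pics/scene.npz'));W,d=world('x')
m=(abs(W-W0).max(-1)>.006)
q=(W[m]-T)@Rt;k=(abs(q[:,:2])<.025).all(1)&(q[:,2]>-.09)&(q[:,2]<.02);q=q[k];o=np.argsort(-q[:,2]);print(len(q),q[o][:15].round(4).tolist())
i=cams.camera_info('wrist');p,d=cams.capture('wrist')
np.save('pics/wrist.npy',d);np.savez('pics/wrist.npz',K=i['mtx'],R=i['R'],t=i['t']);W,d=world('wrist')
for v in range(212,230,2):print(v,[tuple(float(t) for t in ((W[v,u]-T)@Rt).round(3)) for u in(244,250,256,262,268)])
E
```

```text
[ 0.4476184  -0.2149415   0.08515227] [0.1054849  0.81378113 0.22256873]
92 [[-0.0093, 0.0003, -0.0249], [0.005, -0.0081, -0.0259], [-0.0101, 0.003, -0.0266], [-0.0071, -0.0091, -0.0279], [0.0076, -0.0088, -0.0282], [-0.0128, -0.0092, -0.0284], [0.0015, -0.0093, -0.0292], [-0.0114, 0.005, -0.0292], [-0.0023, -0.0106, -0.0294], [-0.0116, -0.0077, -0.0297], [-0.0007, -0.0084, -0.0299], [-0.0099, 0.0029, -0.03], [0.0048, -0.0088, -0.03], [-0.012, 0.008, -0.0306], [-0.0103, -0.0017, -0.0307]]
212 [(0.013, -0.008, -0.015), (0.014, -0.004, -0.015), (0.014, -0.0, -0.015), (0.013, 0.004, -0.015), (0.014, 0.008, -0.016)]
214 [(0.012, -0.008, -0.014), (0.012, -0.004, -0.015), (0.012, -0.0, -0.016), (0.012, 0.004, -0.015), (0.012, 0.008, -0.016)]
216 [(0.011, -0.008, -0.016), (0.011, -0.004, -0.015), (0.011, -0.0, -0.016), (0.011, 0.004, -0.015), (0.011, 0.008, -0.015)]
218 [(0.01, -0.008, -0.016), (0.009, -0.004, -0.014), (0.009, -0.0, -0.015), (0.009, 0.004, -0.015), (0.01, 0.008, -0.015)]
220 [(0.008, -0.008, -0.015), (0.008, -0.004, -0.015), (0.008, -0.0, -0.015), (0.008, 0.004, -0.015), (0.008, 0.008, -0.016)]
222 [(0.012, -0.007, -0.028), (0.007, -0.004, -0.015), (0.007, -0.0, -0.015), (0.007, 0.004, -0.016), (0.012, 0.007, -0.029)]
224 [(0.012, -0.007, -0.033), (0.011, -0.004, -0.029), (0.01, -0.0, -0.028), (0.01, 0.004, -0.028), (0.012, 0.007, -0.032)]
226 [(0.012, -0.007, -0.036), (0.01, -0.004, -0.032), (0.01, -0.0, -0.032), (0.01, 0.004, -0.032), (0.012, 0.007, -0.036)]
228 [(0.011, -0.007, -0.038), (0.01, -0.004, -0.034), (0.01, -0.0, -0.035), (0.01, 0.003, -0.036), (0.011, 0.007, -0.038)]
```

play_rows:
  commands: "0 0 -.13 0 0 0;0 0 -.13 0 0 0;0 0 0 0 0 0;0 0 0 0 0 0"

```text
time_s: 9.05
tcp_pos: [0.4476, -0.2149, 0.0773]
ee_rot: [[0.974, -0.228, -0.001], [-0.228, -0.974, 0.0], [-0.001, 0.0, -1.0]]
wrist_force: [0.1, 0.3, 0.4]
gripper_width: 0.005
gripper_force: 0.0
```

play_rows:
  commands: "0 0 -.05 0 0 0;0 0 0 0 0 0;0 0 0 0 0 0"

```text
time_s: 9.35
tcp_pos: [0.4478, -0.215, 0.0761]
ee_rot: [[0.974, -0.228, 0.0], [-0.228, -0.974, -0.0], [0.0, 0.0, -1.0]]
wrist_force: [-0.5, -0.2, -0.5]
gripper_width: 0.006
gripper_force: 0.0
```

play_rows:
  commands: "0 0 -.05 0 0 0;0 0 0 0 0 0;0 0 0 0 0 0"

```text
time_s: 9.65
tcp_pos: [0.4477, -0.2149, 0.0745]
ee_rot: [[0.974, -0.228, -0.0], [-0.228, -0.974, 0.0], [-0.0, 0.0, -1.0]]
wrist_force: [-0.2, 0.4, 0.4]
gripper_width: 0.009
gripper_force: 0.0
```

play_rows:
  commands: "0 0 -.04 0 0 0;0 0 0 0 0 0;0 0 0 0 0 0"

```text
time_s: 9.95
tcp_pos: [0.4477, -0.2149, 0.0733]
ee_rot: [[0.974, -0.228, -0.0], [-0.228, -0.974, 0.0], [-0.0, 0.0, -1.0]]
wrist_force: [-0.9, 0.5, -0.2]
gripper_width: 0.009
gripper_force: 0.0
```

play_rows:
  commands: "0 0 -.04 0 0 0;0 0 0 0 0 0;0 0 0 0 0 0"

```text
time_s: 10.25
tcp_pos: [0.4477, -0.215, 0.0722]
ee_rot: [[0.974, -0.228, -0.0], [-0.228, -0.974, -0.0], [-0.0, 0.0, -1.0]]
wrist_force: [-1.1, -0.7, 0.5]
gripper_width: 0.005
gripper_force: 0.3
```

play_rows:
  commands: "0 0 -.04 0 0 0;0 0 0 0 0 0;0 0 0 0 0 0"

```text
time_s: 10.55
tcp_pos: [0.4475, -0.2149, 0.0709]
ee_rot: [[0.974, -0.228, -0.001], [-0.228, -0.974, 0.0], [-0.001, 0.0, -1.0]]
wrist_force: [-0.9, 0.2, 1.8]
gripper_width: 0.006
gripper_force: 0.8
```

```bash
cat > chk.py <<'E'
from station import r,cams
from h import *
s=r.sense();T=np.array(s['tcp_pos']);Rt=np.array(s['ee_rot']);print(s['time_s'],T,s['wrist_force'],s['moment'])
i=cams.camera_info('wrist');p,d=cams.capture('wrist')
np.save('pics/wrist.npy',d);np.savez('pics/wrist.npz',K=i['mtx'],R=i['R'],t=i['t']);W,d=world('wrist')
m=(np.hypot(W[...,0]-.4728,W[...,1]+.2155)<.033)&(abs(W[...,2]-.098)<.009);m[220:]=0
q=W[m];print('lid',len(q),'dz/dx,dz/dy,z',np.linalg.lstsq(np.c_[q[:,:2]-[.4728,-.2155],np.ones(len(q))],q[:,2],rcond=None)[0].round(4))
for v in range(214,230,2):print(v,((W[v,256]-T)@Rt).round(4))
E
python3 chk.py
```

```text
10.55 [ 0.44749425 -0.2149227   0.07093449] [-0.94318153  0.19515578  1.84081454] [-0.02470764  0.31747193 -0.00714801]
lid 7013 dz/dx,dz/dy,z [ 0.0471 -0.0052  0.099 ]
214 [ 0.0164  0.     -0.028 ]
216 [ 0.0153  0.     -0.0284]
218 [ 0.0136  0.     -0.0271]
220 [ 0.0122  0.     -0.027 ]
222 [ 0.0113  0.     -0.028 ]
224 [ 0.0101  0.     -0.0282]
226 [ 0.0101  0.     -0.0315]
228 [ 0.0102  0.     -0.0351]
```

Contact: force 1.8 N, and lid 3 tilts 0.047 rad. This is the loose lid. I'll press slightly more to make the rock certain.

play_rows:
  commands: "0 0 -.05 0 0 0;0 0 0 0 0 0;0 0 0 0 0 0;0 0 0 0 0 0"

```text
time_s: 11.0
tcp_pos: [0.4475, -0.2149, 0.0695]
ee_rot: [[0.974, -0.228, -0.0], [-0.228, -0.974, 0.0], [-0.0, 0.0, -1.0]]
wrist_force: [-2.3, -0.8, 2.6]
gripper_width: 0.007
gripper_force: 1.4
```

```bash
python3 chk.py
```

```text
11.0 [ 0.44752486 -0.21493107  0.0694645 ] [-2.33290316 -0.7616926   2.57425627] [-0.01701856  0.6522249  -0.03335204]
lid 7021 dz/dx,dz/dy,z [ 0.0762 -0.009   0.098 ]
214 [ 0.0165  0.     -0.0282]
216 [ 0.0153  0.     -0.0285]
218 [ 0.0135  0.     -0.027 ]
220 [ 0.0123  0.     -0.0273]
222 [ 0.0114  0.     -0.0282]
224 [ 0.0101  0.     -0.0283]
226 [ 0.0103  0.     -0.032 ]
228 [ 0.0104  0.     -0.0355]
```

play_rows:
  commands: "0 0 .3 0 0 0;0 0 .2 0 0 0;.42 0 0 0 0 0;.42 -.02 0 0 0 0;0 0 -.2 0 0 0;0 0 -.1 0 0 0;0 0 0 0 0 0;0 0 0 0 0 0;0 0 0 0 0 0"

```text
time_s: 11.95
tcp_pos: [0.4727, -0.2156, 0.0754]
ee_rot: [[0.974, -0.228, -0.0], [-0.228, -0.974, -0.0], [-0.0, 0.0, -1.0]]
wrist_force: [-0.2, 0.0, 0.2]
gripper_width: 0.003
gripper_force: 0.0
```

```bash
python3 - <<'E'
from station import r,cams
from h import *
s=r.sense();T=np.array(s['tcp_pos']);print(T,s['wrist_force'])
i=cams.camera_info('wrist');p,d=cams.capture('wrist')
np.save('pics/wrist.npy',d);np.savez('pics/wrist.npz',K=i['mtx'],R=i['R'],t=i['t']);W,d=world('wrist')
m=(np.hypot(W[...,0]-.4728,W[...,1]+.2155)<.045)&(abs(W[...,2]-.1)<.006);q=W[m]
# circle fit to visible rim: fixed radius 36mm
h=cv2.convexHull(q[:,:2].astype(np.float32))[:,0];h=h[h[:,0]>.478]
from scipy.optimize import least_squares
print(len(h),least_squares(lambda c:np.hypot(*(h-c).T)-.036,[.473,-.2155],loss='soft_l1',f_scale=.001).x)
E
```

```text
[ 0.47271778 -0.21556756  0.07544339] [-0.18556191  0.01613743  0.2048876 ]
35 [ 0.4737028 -0.2171237]
```

play_rows:
  commands: ".02 -.03 -.07 0 0 0;0 0 -.07 0 0 0;0 0 0 0 0 0;0 0 0 0 0 0;0 0 0 0 0 0"

```text
time_s: 12.5
tcp_pos: [0.4738, -0.2166, 0.0715]
ee_rot: [[0.974, -0.228, 0.001], [-0.228, -0.974, -0.0], [0.001, 0.0, -1.0]]
wrist_force: [0.1, -0.2, 2.2]
gripper_width: 0.006
gripper_force: 0.9
```

play_rows:
  commands: "0 0 -.07 0 0 0;0 0 0 0 0 0;0 0 0 0 0 0"

```text
time_s: 12.8
tcp_pos: [0.4738, -0.2166, 0.0695]
ee_rot: [[0.974, -0.228, 0.001], [-0.228, -0.974, -0.0], [0.001, 0.0, -1.0]]
wrist_force: [-0.5, -1.1, 4.4]
gripper_width: 0.003
gripper_force: 2.1
```

play_rows:
  commands: "0 0 -.05 0 0 0;0 0 0 0 0 0;0 0 0 0 0 0"

```text
time_s: 13.1
tcp_pos: [0.4739, -0.2166, 0.0681]
ee_rot: [[0.974, -0.227, 0.001], [-0.227, -0.974, -0.0], [0.001, 0.0, -1.0]]
wrist_force: [-1.0, 0.1, 6.0]
gripper_width: 0.008
gripper_force: 2.9
```

play_rows:
  commands: "0 0 -.03 0 0 0;0 0 0 0 0 0;0 0 0 0 0 0"

```text
time_s: 13.4
tcp_pos: [0.4739, -0.2167, 0.0679]
ee_rot: [[0.974, -0.227, 0.001], [-0.227, -0.974, -0.001], [0.001, 0.0, -1.0]]
wrist_force: [-2.3, 0.6, 10.0]
gripper_width: 0.007
gripper_force: 4.9
```

Bottomed out. A little more, for about 14 N.

play_rows:
  commands: "0 0 -.025 0 0 0;0 0 0 0 0 0;0 0 0 0 0 0;0 0 0 0 0 0;0 0 0 0 0 0"

```text
time_s: 13.9
tcp_pos: [0.4739, -0.2167, 0.0679]
ee_rot: [[0.974, -0.227, 0.001], [-0.227, -0.974, -0.001], [0.001, 0.001, -1.0]]
wrist_force: [-3.5, 1.6, 13.4]
gripper_width: 0.002
gripper_force: 6.9
```

```bash
python3 chk.py | head -2
```

```text
13.9 [ 0.47393059 -0.21666485  0.06785184] [-3.53269185  1.62358088 13.39959172] [0.54059113 0.94711374 0.05778284]
lid 2171 dz/dx,dz/dy,z [0.0015 0.0003 0.0952]
```

The lid is level (tilt about 0.0015), 5 mm lower at 0.095, and held at 13.4 N.

```bash
python3 -c "
from station import r
print(r.finish_job())"
```

```text
the job is handed in; nothing more can be done
None
```

I found the loose lid at place_3: it rocked about 0.08 rad under an edge press. I then pressed it home and level at its middle and handed the job in while holding it at about 13 N; no verdict came back.

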